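# Pass a round glass blank into the polishing cabinet through its dust hatch

### The job

Pass the round glass blank into the dust hatch on the front of the polishing cabinet: set it down upright on the floor of the hatch chamber without dropping it, slide the outer door (the top cover) fully shut, and only then slide the inner door fully open so the blank can be taken into the cabinet. The two doors must never be open at the same time, and the blank stays standing in the chamber with the outer door shut and the inner door open.

Things in the scene. Friction and masses are not known exactly. Their poses are not given: they have to be found in the camera images.
- blank: The only round (cylindrical, flat-topped) block among four deep-blue glass pieces on a black rubber mat 3 mm thick: diameter 54 mm, 36 mm tall, about 0.2 kg, standing upright. Origin at the centre of its underside, z up its axis. The others (50 mm square block, 76 x 28 mm bar, upright slab 66 x 22 mm, 60 mm tall) are not wanted; gaps between pieces are 30 mm or more.
- hatch: Fixed hatch in front of the low blue cabinet. Origin on the bench under the chamber's centre; x towards the cabinet, y the way both doors open (robot's left), z up; turned up to 10 deg. Chamber: x -70 to 79, y -70 to 70 mm; floor 10 mm, rim 58 mm above the bench. A housing of rim height, to y = 260, carries the open outer door. Cabinet: from x = 98 mm, clear top 100 mm above the bench.
- outer_handle (a point): Middle of the handle, 90 mm above the bench, of the outer door: an aluminium cover 140 (x) x 150 (y) mm, top face 66 mm above the bench, sliding along hatch y. Handle: black upright plate on it, 14 mm thick (y), 40 long (x), top at 104 mm, at hatch x = -20. Its hatch y is 0 when shut (stop), 170 fully open; starts open at 140 to 170. Friction 2 N, stays where left.
- inner_handle (a point): Middle of the handle, 90 mm above the bench, of the inner door: an upright aluminium panel 150 mm wide between chamber and cabinet, sliding along hatch y. Handle: black upright plate on its top edge, 14 mm thick (y), 26 long (x), from 66 to 104 mm above the bench, at hatch x = 82. Its hatch y is 0 when shut (starts shut), 140 fully open (stop). Friction 2 N, stays where left.
There are look-alikes about, which are no part of the job. Leave any red, turquoise or yellow look-alike of the blank alone.

How it is judged (in metres and radians):
On the way, in this order (a step that is already met when the one before it is completed fails the run):
1. the blank stands on the chamber floor, let go, with the inner door shut (x of blank in the frame of hatch between -0.055 and 0.06 m and y of blank in the frame of hatch between -0.055 and 0.055 m and z of blank in the frame of hatch below 0.014 m and angle between blank's own z axis and vertical below 0.17 rad and contact force between the fingers and blank below 0.1 N and y of inner_handle in the frame of hatch below 0.015 m), for 0.2 s.
2. the outer door is fully shut while the inner door is still shut (y of outer_handle in the frame of hatch below 0.012 m and y of inner_handle in the frame of hatch below 0.015 m), for 0.2 s.
3. the inner door is fully open (y of inner_handle in the frame of hatch above 0.125 m), for 0.2 s.
At the end, for the whole second after the job is handed in: The round blank stands upright (within 10 degrees), at rest on the chamber floor; the outer door is shut to within 12 mm of its stop and the inner door is open to within 15 mm of its stop (x of blank in the frame of hatch between -0.055 and 0.06 m and y of blank in the frame of hatch between -0.055 and 0.055 m and z of blank in the frame of hatch below 0.014 m and angle between blank's own z axis and vertical below 0.17 rad and linear speed of blank below 0.02 m/s and y of outer_handle in the frame of hatch below 0.012 m and y of inner_handle in the frame of hatch above 0.125 m); the robot touches nothing.
It fails at once if both doors open at once (each more than 15 mm from shut) (y of each of outer_handle, inner_handle in the frame of hatch above 0.015 m).
It fails at once if the blank is dropped (it falls faster than 0.6 m/s, a drop of about 18 mm, out of the fingers) (linear speed of blank above 0.6 m/s and contact force between the fingers and blank below 0.05 N).
It also fails if it takes over 58 s, if anything falls off the work surface, if the arm or the gripper's body presses on something with over 40 N, if the wrist force passes 120 N, or if a joint passes its speed limit or range.

### The arm

A 7-joint arm with a two-finger parallel gripper is mounted at the origin on the work surface. World frame = base frame: x ahead of the robot, y to its left, z up, the work surface at z = 0. Lengths are in mm, angles in rad, forces in N, time in s.
With the tool pointing down it reaches from about 400 to 850 mm from the base axis. Payload 4.5 kg.
Tool frame: the origin (TCP) lies at the very end of the fingers, on their centre line; the grasp point (between the pads) lies 19 mm behind it (robot.hold_point_z is the distance from the TCP to the grasp point, in mm); z points along the fingers, x is the direction in which the jaws open and shut, and the axes are right-handed (so a half turn about z gives the same grasp; the last joint's range is limited). The gripper opens to 85 mm and grips with 20 to 120 N. Pads are 22 mm wide; open, the fingers measure 114 mm over their backs; the gripper's body (76 mm by 85 mm) begins 54 mm behind the grasp point. The pads swing forward as they close: fully open they stand 13 mm farther back than shut.
Start: joints at [1.271, 0.689, -0.195, 1.565, 0.157, 0.902, -0.215], TCP at [204.803, -590.519, 206.617] pointing down, gripper open.
Joint ranges: [-3.01, 3.01], [-0.46, 2.08], [-1.47, 1.51], [0.13, 2.56], [-1, 4.14], [0.04, 2.09], [-2.66, 2.66]. Speed limits (rad/s): [2.57, 2.57, 3.14, 3.14, 3.14, 3.14, 3.14].

### API

Orientations are given as a unit quaternion [w, x, y, z].
In Python, from plant import robot gives the robot as it stands.
- The arm moves only by the tool apply_moves, never from a script. Its arguments are lists of equal length, an entry for each row: "delta_pos": the shift along the tool's x, y, z in mm, a list of three; "twist": the turn, a rotation vector about the tool's x, y, z in rad, a list of three; "hand": the closure in counts, from 0 (fully open) to 255 (shut). In form: {"delta_pos": [[x, y, z], ...], "twist": [[ax, ay, az], ...], "hand": [hand, ...]}. A call has 1 to 20 rows; each row shifts and turns the pose as measured when the row begins, along the tool's axes as they then stand; what a row does not reach is not made up. A row lasts 1/12 s, in which the tool goes at most 41.7 mm and 7.16 degrees, less where a joint would pass 70% of its speed; a pose out of reach is approached as far as the arm can. A call is refused whole if a number of a shift passes 41.7 or a number of a turn 0.125, either way. A call with a gripper value outside its range is refused whole. The fingers move at their own pace and stop on an object; "grip_force" is the grip in N (left out, the last holds). Time passes only in rows, so rows that do not move let the fingers close. It gives the time, the measured TCP pose, the force and the opening at its end, in the units of the state.
- robot.observe(): the state, without advancing time (a new reading comes with each control period).
- robot.snapshot(name): name is "side" or "top" or "wrist"; returns a dict with "image" (420x560x3 uint8, red, green, blue), "vertical_fov" (degrees; the focal length in pixels is half the picture's height over the tangent of half this angle, whatever the lens; pixels are square), "cx", "cy" (the principal point, pixels), "world_to_cam" (4x4, takes a point from world to camera coordinates); the wrist camera has in their place "tool_from_camera" (4x4, takes a point from camera to tool coordinates, whose origin is the TCP and whose axes are the tool frame's). Camera axes: x right, y down, z forward; pixel columns grow to the right and rows downward; lengths in mm; the calibration is good to about 2 mm. A picture is of the moment at which its call begins: read the wrist's pose just before it. There is no depth.
- robot.sign_off(): hands the job in, once; it reports no verdict.
The state is a dict: "time": time; "joint_positions": joint angles; "qd": joint speeds; "effort": joint torques, N m; "tcp_pos": TCP position; "orientation": TCP orientation; "ft_force": force on the tool from outside, world axes, zero at the start; "moment": the same for the moment, N m; "opening": finger opening in mm.
Only numpy, scipy, OpenCV 4.12 (cv2) and the standard library are available. Lean on these libraries where they do the work, as an engineer would, in place of code of your own. Each camera call takes 0.05 s, during which the arm holds its last target. There are 200 camera calls.

## Working session

There is one attempt and no reset: what is moved stays moved. The work goes in short steps, Python scripts to look and compute and a tool call to move; the robot and the scene stay as the last step left them, time stands still between calls to the robot, and variables do not carry over. Pictures are saved under pics/ and viewed, about 8 in all and at most 12, crops included, and the job is handed in when it is done.

Besides the shell and the picture viewer there is one more tool, called by a JSON object that holds its "method" and its "body". apply_moves: Moves the arm, as the interface text tells. Its arguments: {"type":"object","properties":{"delta_pos":{"type":"array"},"twist":{"type":"array"},"hand":{"type":"array"},"grip_force":{"type":"number"}},"required":["delta_pos","twist","hand"]}

```bash
mkdir -p pics
cat > h.py <<'E'
import numpy as np, cv2
from plant import robot
from scipy.spatial.transform import Rotation as R
def snap(n,f):
    o=robot.observe(); s=robot.snapshot(n); cv2.imwrite('pics/'+f,s['image'][:,:,::-1])
    T=None
    f_=210/np.tan(np.radians(s['vertical_fov'])/2)
    if n=='wrist':
        q=o['orientation']; T=np.eye(4); T[:3,:3]=R.from_quat([q[1],q[2],q[3],q[0]]).as_matrix(); T[:3,3]=o['tcp_pos']
        C=T@np.array(s['tool_from_camera'])
    else: C=np.linalg.inv(np.array(s['world_to_cam']))
    np.savez('pics/'+f+'.npz',C=C,f=f_,c=[s['cx'],s['cy']])
    return s
def pt(f,u,v,z):
    d=np.load('pics/'+f+'.npz'); C=d['C']
    r=C[:3,:3]@np.array([(u-d['c'][0])/d['f'],(v-d['c'][1])/d['f'],1]); p=C[:3,3]
    return (p+r*(z-p[2])/r[2]).round(1)
def px(f,P):
    d=np.load('pics/'+f+'.npz'); p=np.linalg.inv(d['C'])@np.append(P,1)
    return (p[:2]/p[2]*d['f']+d['c']).round(1)
E
python3 - <<'E'
from h import *
s=snap('top','top1.png');s2=snap('side','side1.png')
print({k:v for k,v in s.items() if k!='image'});print(robot.observe())
E
```

```text
{'vertical_fov': 47.42884090019824, 'cx': 286.6987223480222, 'cy': 209.08180414644346, 'world_to_cam': array([[ 1.14564728e-02, -9.99928450e-01,  3.44163540e-03,
        -2.03310649e+02],
       [-9.94860608e-01, -1.17445610e-02, -1.00570552e-01,
         5.32428236e+02],
       [ 1.00603777e-01, -2.27176370e-03, -9.94923977e-01,
         1.18286541e+03],
       [ 0.00000000e+00,  0.00000000e+00,  0.00000000e+00,
         1.00000000e+00]])}
{'time': 0.1, 'joint_positions': array([ 1.27078853,  0.68994936, -0.19450754,  1.56622825,  0.15729033,
        0.90249301, -0.21513228]), 'qd': array([ 2.11188469e-03, -2.97560076e-03,  6.06299009e-04, -2.71820994e-03,
       -9.51622679e-05, -1.44446099e-04, -6.94683950e-05]), 'effort': array([-3.35480960e-03, -5.40602446e+01, -1.27127040e+00, -1.58984488e+01,
        9.41111270e-03,  4.39294017e-03,  2.29273368e-06]), 'tcp_pos': array([ 204.52501697, -589.93084637,  205.83635823]), 'orientation': array([-4.40721046e-04,  8.14759929e-01, -5.79797849e-01, -7.20369702e-04]), 'ft_force': array([-0.09368924,  0.07136261, -0.27138791]), 'moment': array([ 0.0231666 , -0.03540467,  0.01517112]), 'opening': 85.3040183232836}
```

View pics/top1.png

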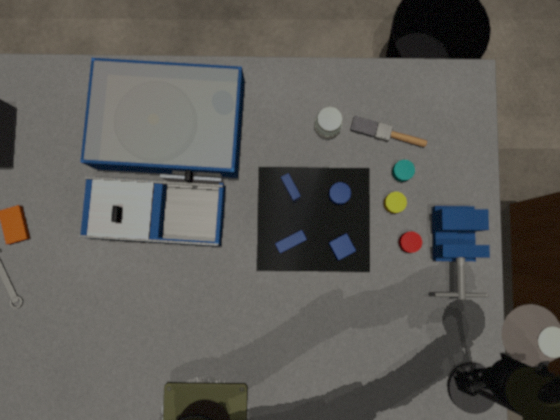

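View pics/side1.png

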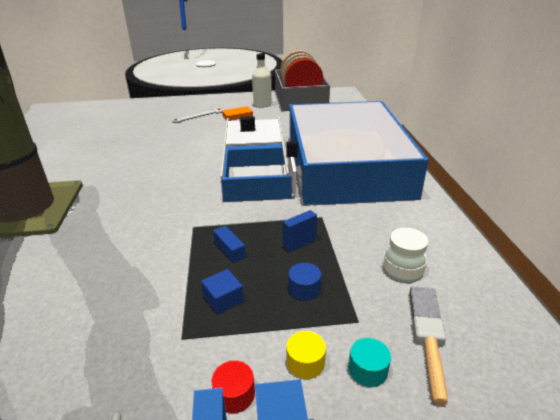

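The round blank is at (340,193) in the top view. The outer handle is at (117,213) and the inner handle at (189,176). I'll enlarge the hatch next.

Run:
```python
from h import *
i=cv2.imread('pics/top1.png')
cv2.imwrite('pics/c1.png',cv2.resize(i[160:255,75:235],None,fx=5,fy=5,interpolation=cv2.INTER_CUBIC))
m=i[170:215,320:365].astype(int); k=((m[:,:,0]>m[:,:,2]+50)).astype(np.uint8)
c=cv2.moments(k,True);print(c['m00'],320+c['m10']/c['m00'],170+c['m01']/c['m00'])
print(pt('top1.png',340,193,39),pt('top1.png',117,213,104),pt('top1.png',189,176,104))
```

```text
293.0 339.8941979522184 192.45392491467578
[ 575.8 -330.7   39. ] [512.9 204.2 104. ] [603.5  36.9 104. ]
```

View pics/c1.png

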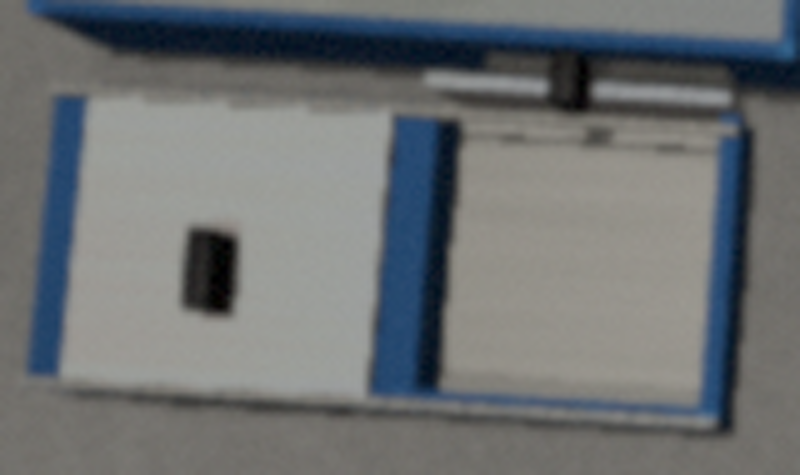

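Run:
```python
from h import *
g=lambda u,v,z: pt('top1.png',75+u/5-.4,160+v/5-.4,z)
def ang(a,b): d=b-a; return np.degrees(np.arctan2(d[1],d[0]))
print('front',ang(g(720,425,58),g(60,385,58))-90,'right',ang(g(720,425,58),g(742,125,58)),'left',ang(g(30,375,58),g(57,100,58)))
print('doorR',ang(g(370,395,66),g(393,115,66)),'panel',ang(g(730,100,66),g(425,75,66))-90)
I=g(563,80,104);O=g(198,270,104);print(I,O)
for a in np.radians([-2,-3,-4,-5]):
    h=I[:2]-R.from_euler('z',a).as_matrix()[:2,:2]@[82,0]
    M=R.from_euler('z',a).as_matrix()[:2,:2]
    print(np.degrees(a),h.round(1),'outer',(M.T@(O[:2]-h)).round(1),'frontright',(M.T@(g(720,425,58)[:2]-h)).round(1),'frontleft',(M.T@(g(30,375,58)[:2]-h)).round(1),'inside R/L',(M.T@(g(700,400,10)[:2]-h)).round(1))
```

```text
front -2.796149998567131 right -2.7373096716915186 left -2.4786074726583456
doorR -2.410155949055782 panel -4.063986549484156
[604.4  41.3 104. ] [511.4 210.8 104. ]
-2.0 [522.4  44.2] outer [-16.9 166.2] frontright [-77.5 -78.3] frontleft [-68.7 260.7] inside R/L [-64.3 -60.6]
-3.0000000000000004 [522.5  45.6] outer [-19.7 164.4] frontright [-76.1 -81.1] frontleft [-73.2 258. ] inside R/L [-63.2 -63.2]
-4.0 [522.6  47. ] outer [-22.6 162.6] frontright [-74.6 -83.8] frontleft [-77.7 255.3] inside R/L [-62.1 -65.7]
-5.0 [522.7  48.4] outer [-25.4 160.7] frontright [-73.1 -86.6] frontleft [-82.1 252.5] inside R/L [-60.9 -68.2]
```

{"method": "apply_moves", "body": {"delta_pos": [[0, 0, 0], [0, 0, 0], [0, 0, 0], [0, 0, 0], [-25, -27, 0], [-25, -27, 0], [-25, -27, 0], [-25, -27, 0], [-25, -30, 0], [-25, -30, 0], [-25, -30, 0], [-25, -30, 0], [-25, -30, 0], [-25, -30, 0], [-18, -30, 0], [0, -25, 0], [0, 0, 0]], "twist": [[0, 0, 0.096], [0, 0, 0.096], [0, 0, 0.096], [0, 0, 0.096], [0, 0, 0], [0, 0, 0], [0, 0, 0], [0, 0, 0], [0, 0, 0], [0, 0, 0], [0, 0, 0], [0, 0, 0], [0, 0, 0], [0, 0, 0], [0, 0, 0], [0, 0, 0], [0, 0, 0]], "hand": [0, 0, 0, 0, 0, 0, 0, 0, 0, 0, 0, 0, 0, 0, 0, 0, 0]}}

```text
time: 1.52
tcp_pos: [591.3, -325.7, 199.1]
orientation: [0.007, -0.688, 0.725, -0.002]
ft_force: [0.6, -0.6, 0.1]
opening: 85.4
```

```bash
cat > t.py <<'E'
from h import *
import sys
def tool(target):  # world target -> tool deltas
    o=robot.observe();q=o['orientation'];M=R.from_quat([q[1],q[2],q[3],q[0]]).as_matrix()
    print('t',o['time'],'tcp',o['tcp_pos'].round(1),'xdir deg',np.degrees(np.arctan2(M[1,0],M[0,0])).round(2),'tilt z',M[:,2].round(3),'F',o['ft_force'].round(1),'op',round(o['opening'],1))
    if target is not None: print('delta tool',(M.T@(np.array(target)-o['tcp_pos'])).round(1))
E
python3 - <<'E'
from t import *
snap('wrist','w1.png'); tool([576,-330,206]); print(px('w1.png',[576,-330,39]))
E
```

```text
t 1.5667 tcp [ 589.1 -325.1  198.8] xdir deg -93.02 tilt z [ 0.01   0.008 -1.   ] F [0.5 0.9 0.2] op 85.5
delta tool [ 5.6 12.7 -7.4]
[289.7 201.7]
```

View pics/w1.png

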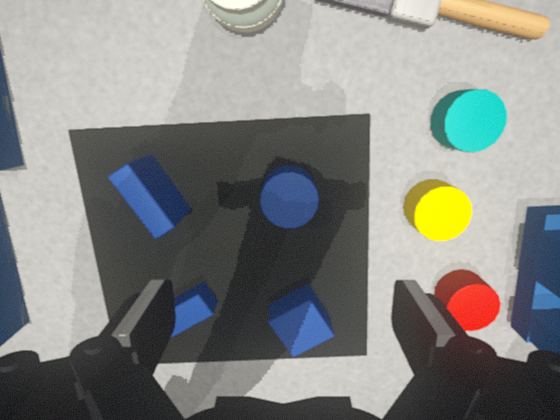

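Run:
```python
from t import *
p=pt('w1.png',289,197,39);print(p); tool([p[0],p[1],7])
```

```text
[ 580.4 -329.6   39. ]
t 1.5667 tcp [ 589.1 -325.1  198.8] xdir deg -93.02 tilt z [ 0.01   0.008 -1.   ] F [0.5 0.9 0.2] op 85.5
delta tool [  6.6  10.2 191.6]
```

{"method": "apply_moves", "body": {"delta_pos": [[6, 10, 10], [0, 0, 30], [0, 0, 36], [0, 0, 36], [0, 0, 30], [0, 0, 10], [0, 0, 0]], "twist": [[-0.009, 0.009, 0], [0, 0, 0], [0, 0, 0], [0, 0, 0], [0, 0, 0], [0, 0, 0], [0, 0, 0]], "hand": [0, 0, 0, 0, 0, 0, 0], "grip_force": 30}}

```text
time: 2.15
tcp_pos: [571.1, -337.5, 42.5]
orientation: [-0.004, -0.686, 0.728, -0.001]
ft_force: [0.7, 0.4, 0.5]
opening: 85.1
```

Run:
```python
from t import *
tool([579,-329.6,7])
```

```text
t 2.15 tcp [ 571.1 -337.5   42.5] xdir deg -93.42 tilt z [-0.004 -0.006 -1.   ] F [0.7 0.4 0.5] op 85.1
delta tool [-8.6 -7.5 35.5]
```

{"method": "apply_moves", "body": {"delta_pos": [[-8, -7, 0], [0, 0, 0], [0, 0, 0]], "twist": [[0.003, -0.003, 0], [0, 0, 0], [0, 0, 0]], "hand": [0, 0, 0]}}

```text
time: 2.4
tcp_pos: [578.5, -331.8, 45.3]
orientation: [-0.002, -0.685, 0.729, -0.002]
ft_force: [-0.7, -0.4, 0.8]
opening: 85.3
```

Run:
```python
from t import *
tool([579,-329.6,7])
```

```text
t 2.4 tcp [ 578.5 -331.8   45.3] xdir deg -93.6 tilt z [ 0.    -0.005 -1.   ] F [-0.7 -0.4  0.8] op 85.3
delta tool [-2.4 -0.4 38.3]
```

{"method": "apply_moves", "body": {"delta_pos": [[-2, 0, 15], [0, 0, 12], [0, 0, 9], [0, 0, 0]], "twist": [[0, 0, 0], [0, 0, 0], [0, 0, 0], [0, 0, 0]], "hand": [0, 0, 0, 0]}}

```text
time: 2.73
tcp_pos: [584.6, -332.1, 15.2]
orientation: [0.001, -0.685, 0.729, -0.008]
ft_force: [-0.6, -1.1, -1.1]
opening: 85.5
```

{"method": "apply_moves", "body": {"delta_pos": [[-1, 4, 6], [0, 0, 0], [0, 0, 0]], "twist": [[0, 0, 0], [0, 0, 0], [0, 0, 0]], "hand": [0, 0, 0]}}

```text
time: 2.98
tcp_pos: [581.2, -331.4, 9.6]
orientation: [0.001, -0.685, 0.729, -0.009]
ft_force: [0.5, 0.2, -0.0]
opening: 85.5
```

Run:
```python
from t import *
tool([579,-329.6,7])
```

```text
t 2.9833 tcp [ 581.2 -331.4    9.6] xdir deg -93.55 tilt z [ 0.014 -0.012 -1.   ] F [ 0.5  0.2 -0. ] op 85.5
delta tool [-1.7  2.4  2.6]
```

{"method": "apply_moves", "body": {"delta_pos": [[-1, 2, 2], [0, 0, 0], [0, 0, 0], [0, 0, 0], [0, 0, 0], [0, 0, 0], [0, 0, 0], [0, 0, 0]], "twist": [[-0.014, -0.011, 0], [0, 0, 0], [0, 0, 0], [0, 0, 0], [0, 0, 0], [0, 0, 0], [0, 0, 0], [0, 0, 0]], "hand": [0, 80, 160, 255, 255, 255, 255, 255], "grip_force": 35}}

```text
time: 3.65
tcp_pos: [579.4, -330.8, 8.9]
orientation: [0.0, -0.685, 0.729, -0.0]
ft_force: [0.5, 0.5, 0.8]
opening: 50.6
```

Run:
```python
from t import *
tool(None)
```

```text
t 3.65 tcp [ 579.4 -330.8    8.9] xdir deg -93.58 tilt z [ 0.  0. -1.] F [0.5 0.5 0.8] op 50.6
```

{"method": "apply_moves", "body": {"delta_pos": [[0, 0, 0], [0, 0, 0], [0, 0, 0]], "twist": [[0, 0, 0], [0, 0, 0], [0, 0, 0]], "hand": [255, 255, 255]}}

```text
time: 3.9
tcp_pos: [579.4, -330.8, 9.0]
orientation: [0.0, -0.685, 0.729, -0.0]
ft_force: [0.7, 0.7, 0.4]
opening: 50.8
```

Run:
```python
from t import *
s=snap('wrist','w2.png'); tool(None)
```

```text
t 3.95 tcp [ 579.4 -330.8    8.9] xdir deg -93.58 tilt z [ 0.  0. -1.] F [-0.2  0.1 -0.2] op 50.9
```

View pics/w2.png

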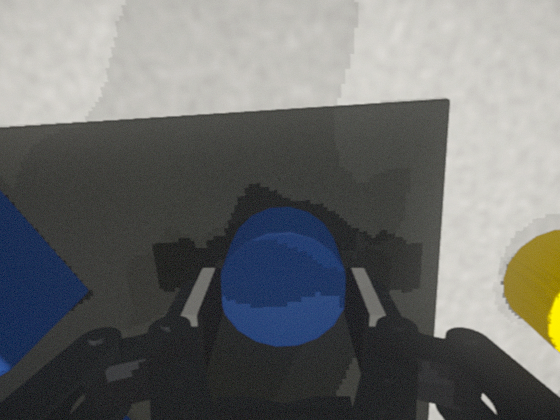

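{"method": "apply_moves", "body": {"delta_pos": [[0, 0, -10], [0, 0, -25], [0, 0, -35], [0, 0, -35], [-10, 2, -20], [-25, 6, 0], [-32, 7, 0], [-32, 7, 0], [-32, 7, 0], [-32, 7, 0], [-32, 7, 0], [-32, 7, 0], [-32, 7, 0], [-32, 7, 0], [-25, 6, 0], [-15, 5, 0], [0, 0, 0], [0, 0, 0]], "twist": [[0, 0, 0], [0, 0, 0], [0, 0, 0], [0, 0, 0], [0, 0, 0], [0, 0, 0], [0, 0, 0], [0, 0, 0], [0, 0, 0], [0, 0, 0], [0, 0, 0], [0, 0, 0], [0, 0, 0], [0, 0, 0], [0, 0, 0], [0, 0, 0], [0, 0, 0], [0, 0, 0]], "hand": [255, 255, 255, 255, 255, 255, 255, 255, 255, 255, 255, 255, 255, 255, 255, 255, 255, 255]}}

```text
time: 5.45
tcp_pos: [523.6, 16.8, 146.5]
orientation: [0.002, -0.684, 0.73, -0.003]
ft_force: [-0.0, -0.7, -1.8]
opening: 51.0
```

Run:
```python
from t import *
s=snap('wrist','w3.png'); tool([517,39,130])
```

```text
t 5.5 tcp [523.7  16.9 146.4] xdir deg -93.77 tilt z [ 0.008 -0.001 -1.   ] F [ 0.1  0.3 -2.3] op 50.8
delta tool [-21.7   8.3  16.3]
```

View pics/w3.png

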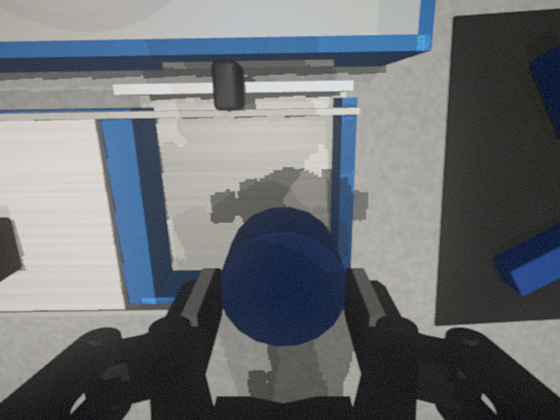

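Run:
```python
from t import *
g=lambda u,v,z: pt('w3.png',u,v,z)
print('handle',g(229,80,104),'panel ends',g(114,89,66),g(353,86,66))
print('rim R outer back/front',g(356,97,58),g(350,265,58),'L wall',g(101,120,58),g(130,305,58))
print('floor corners R back',g(331,120,10),'L front',g(173,270,10))
M=R.from_euler('z',-2.8,degrees=True).as_matrix()
for P in ([82,0,104],[82,75,66],[82,-75,66],[79,-70,58],[-70,70,10],[-20,164,104]): print(P,px('w3.png',M@P+[522,44,0]))
```

```text
handle [608.8  39.5 104. ] panel ends [610.3 117.4  66. ] [602.  -32.9  66. ]
rim R outer back/front [595.2 -36.2  58. ] [475.1 -30.6  58. ] L wall [591.9 133.3  58. ] [452.7 140.   58. ]
floor corners R back [578.7 -25.3  10. ] L front [457.9 119.2  10. ]
[82, 0, 104] [229.1  89.7]
[82, 75, 66] [118.8  93.3]
[82, -75, 66] [356.2  88.8]
[79, -70, 58] [346.  94.]
[-70, 70, 10] [175.5 272.3]
[-20, 164, 104] [-27.1 269. ]
```

{"method": "apply_moves", "body": {"delta_pos": [[-12, 3, 0], [-11, 3, 0], [0, 0, 0], [0, 0, 20], [0, 0, 30], [0, 0, 25], [0, 0, 12], [0, 0, 0], [0, 0, 0]], "twist": [[-0.008, 0, 0], [0, 0, 0], [0, 0, 0], [0, 0, 0], [0, 0, 0], [0, 0, 0], [0, 0, 0], [0, 0, 0], [0, 0, 0]], "hand": [255, 255, 255, 255, 255, 255, 255, 255, 255]}}

```text
time: 6.25
tcp_pos: [524.4, 35.9, 58.2]
orientation: [0.002, -0.68, 0.734, -0.004]
ft_force: [-0.3, 0.4, -1.1]
opening: 50.7
```

Run:
```python
from t import *
tool([519,41,17])
```

```text
t 6.25 tcp [524.4  35.9  58.2] xdir deg -94.39 tilt z [ 0.008 -0.003 -1.   ] F [-0.3  0.4 -1.1] op 50.7
delta tool [-4.8  6.1 41.2]
```

{"method": "apply_moves", "body": {"delta_pos": [[-4, 4, 0], [0, 0, 12], [0, 0, 14], [0, 0, 8], [0, 0, 0], [0, 0, 0]], "twist": [[-0.01, 0, -0.01], [0, 0, 0], [0, 0, 0], [0, 0, 0], [0, 0, 0], [0, 0, 0]], "hand": [255, 255, 255, 255, 255, 255]}}

```text
time: 6.75
tcp_pos: [524.7, 40.8, 28.6]
orientation: [0.002, -0.683, 0.73, -0.003]
ft_force: [0.6, -0.7, -1.9]
opening: 51.2
```

Run:
```python
from t import *
tool([519,41,16])
```

```text
t 6.75 tcp [524.7  40.8  28.6] xdir deg -93.78 tilt z [ 0.006 -0.001 -1.   ] F [ 0.6 -0.7 -1.9] op 51.2
delta tool [ 0.1  5.8 12.6]
```

{"method": "apply_moves", "body": {"delta_pos": [[0, 3, 7], [0, 0, 4], [0, 0, 2], [0, 0, 1], [0, 0, 1]], "twist": [[-0.006, 0, 0], [0, 0, 0], [0, 0, 0], [0, 0, 0], [0, 0, 0]], "hand": [255, 255, 255, 255, 255]}}

```text
time: 7.17
tcp_pos: [523.2, 41.3, 15.6]
orientation: [0.001, -0.683, 0.73, -0.001]
ft_force: [-3.9, 0.1, 18.9]
opening: 50.7
```

Run:
```python
from t import *
tool([519,41,16])
```

```text
t 7.1667 tcp [523.2  41.3  15.6] xdir deg -93.78 tilt z [ 0.004 -0.    -1.   ] F [-3.9  0.1 18.9] op 50.7
delta tool [ 0.6  4.2 -0.4]
```

{"method": "apply_moves", "body": {"delta_pos": [[0, 0, -0.3], [0, 0, 0], [0, 0, 0], [0, 0, 0], [0, 0, 0], [0, 0, 0]], "twist": [[0, 0, 0], [0, 0, 0], [0, 0, 0], [0, 0, 0], [0, 0, 0], [0, 0, 0]], "hand": [255, 110, 70, 40, 40, 40]}}

```text
time: 7.67
tcp_pos: [524.3, 41.2, 17.0]
orientation: [0.002, -0.683, 0.73, -0.002]
ft_force: [0.2, 0.1, 0.0]
opening: 72.0
```

Run:
```python
from t import *
tool(None)
```

```text
t 7.6667 tcp [524.3  41.2  17. ] xdir deg -93.79 tilt z [ 0.006 -0.    -1.   ] F [0.2 0.1 0. ] op 72.0
```

{"method": "apply_moves", "body": {"delta_pos": [[0, 0, -5], [0, 0, -20], [0, 0, -35], [0, 0, -35], [0, 0, -35], [0, 0, -20], [0, 0, 0], [0, 0, 0]], "twist": [[0, 0, 0], [0, 0, 0], [0, 0, 0], [0, 0, 0], [0, 0, 0], [0, 0, 0], [0, 0, 0], [0, 0, 0]], "hand": [40, 40, 40, 40, 255, 255, 255, 255]}}

```text
time: 8.33
tcp_pos: [522.5, 41.1, 174.6]
orientation: [0.001, -0.683, 0.73, -0.001]
ft_force: [-0.8, -0.1, -0.5]
opening: 23.8
```

Run:
```python
from t import *
s=snap('wrist','w4.png'); tool([500,245,160])
```

```text
t 8.3833 tcp [522.6  41.1 174.3] xdir deg -93.8 tilt z [ 0.004 -0.    -1.   ] F [-0.7 -0.  -0.4] op 16.1
delta tool [-201.9   36.2   14.2]
```

View pics/w4.png

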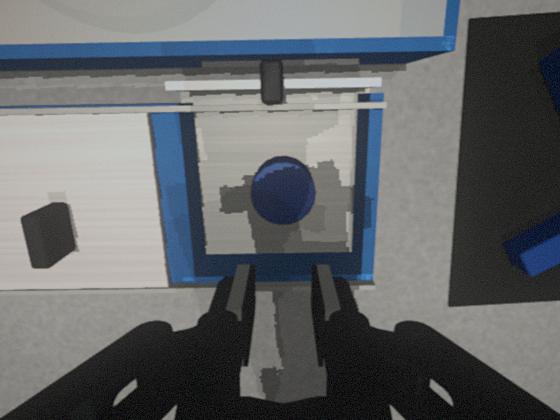

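Run:
```python
from t import *
g=lambda u,v,z: pt('w4.png',u,v,z)
M=R.from_euler('z',-3,degrees=True).as_matrix(); h=np.array([524,45,0])
for n,p in dict(blank=g(284,187,46),outer=g(38,240,104),inner=g(272,78,104),pl=g(166,85,66),pr=g(381,82,66),rimR=g(382,98,58)).items(): print(n,p,(M.T@(p-h)).round(1))
for P in ([-20,164,104],[-40,157,104],[0,157,66]): print(px('w4.png',M@P+h))
```

```text
blank [527.1  39.8  46. ] [ 3.4 -5.  46. ]
outer [515.2 209.  104. ] [-17.4 163.3 104. ]
inner [608.2  41.7 104. ] [ 84.3   1.1 104. ]
pl [610.4 117.   66. ] [82.5 76.4 66. ]
pr [602.2 -33.   66. ] [ 82.2 -73.8  66. ]
rimR [591.3 -35.8  58. ] [ 71.4 -77.2  58. ]
[ 37.8 243.6]
[ 53.7 270.1]
[ 72.5 200.5]
```

{"method": "apply_moves", "body": {"delta_pos": [[-20, 2, 0], [-38, 4, 0], [-38, 4, 0], [-38, 4, 0], [-38, 4, 0], [-30, 3, 0], [-14, 1, 0], [0, 0, 0], [0, 0, 0]], "twist": [[-0.004, 0, -0.013], [0, 0, 0], [0, 0, 0], [0, 0, 0], [0, 0, 0], [0, 0, 0], [0, 0, 0], [0, 0, 0], [0, 0, 0]], "hand": [255, 255, 255, 255, 255, 255, 255, 255, 255]}}

```text
time: 9.13
tcp_pos: [505.4, 261.6, 159.6]
orientation: [-0.012, -0.686, 0.728, 0.003]
ft_force: [0.3, -0.9, 0.8]
opening: 0.3
```

Run:
```python
from t import *
tool([515,251,80])
```

```text
t 9.1333 tcp [505.4 261.6 159.6] xdir deg -93.41 tilt z [-0.021 -0.012 -1.   ] F [ 0.3 -0.9  0.8] op 0.3
delta tool [  8.9 -11.9  79.5]
```

{"method": "apply_moves", "body": {"delta_pos": [[8, -11, 0], [0, 0, 0], [0, 0, 20], [0, 0, 25], [0, 0, 15], [0, 0, 0], [0, 0, 0]], "twist": [[0.02, -0.013, 0], [0, 0, 0], [0, 0, 0], [0, 0, 0], [0, 0, 0], [0, 0, 0], [0, 0, 0]], "hand": [255, 255, 255, 255, 255, 255, 255]}}

```text
time: 9.72
tcp_pos: [514.8, 239.2, 94.7]
orientation: [-0.006, -0.68, 0.733, -0.001]
ft_force: [0.2, 0.3, -0.1]
opening: 0.1
```

Run:
```python
from t import *
tool([515,251,80])
```

```text
t 9.7167 tcp [514.8 239.2  94.7] xdir deg -94.26 tilt z [-0.008 -0.01  -1.   ] F [ 0.2  0.3 -0.1] op 0.1
delta tool [-12.    0.6  14.6]
```

{"method": "apply_moves", "body": {"delta_pos": [[-5, 0, 5], [0, 0, 8], [0, 0, 0], [0, 0, 0]], "twist": [[0.008, -0.01, -0.012], [0, 0, 0], [0, 0, 0], [0, 0, 0]], "hand": [255, 255, 255, 255]}}

```text
time: 10.05
tcp_pos: [516.6, 240.9, 83.4]
orientation: [0.0, -0.683, 0.731, -0.001]
ft_force: [0.6, -0.4, -0.5]
opening: -0.0
```

Run:
```python
from t import *
tool([506,67,80])
```

```text
t 10.05 tcp [516.6 240.9  83.4] xdir deg -93.87 tilt z [ 0.002 -0.002 -1.   ] F [ 0.6 -0.4 -0.5] op -0.0
delta tool [174.2  -1.2   3.7]
```

{"method": "apply_moves", "body": {"delta_pos": [[6, 0, 1], [10, 0, 0], [12, 0, 0], [12, 0, 0], [12, 0, 0], [12, 0, 0], [12, 0, 0], [12, 0, 0], [12, 0, 0], [12, 0, 0], [12, 0, 0]], "twist": [[0, 0, 0], [0, 0, 0], [0, 0, 0], [0, 0, 0], [0, 0, 0], [0, 0, 0], [0, 0, 0], [0, 0, 0], [0, 0, 0], [0, 0, 0], [0, 0, 0]], "hand": [255, 255, 255, 255, 255, 255, 255, 255, 255, 255, 255]}}

```text
time: 10.97
tcp_pos: [507.9, 102.2, 85.1]
orientation: [0.001, -0.681, 0.732, -0.003]
ft_force: [-0.4, 0.3, -0.2]
opening: 0.1
```

Run:
```python
from t import *
tool([506,67,80])
```

```text
t 10.9667 tcp [507.9 102.2  85.1] xdir deg -94.11 tilt z [ 0.005 -0.003 -1.   ] F [-0.4  0.3 -0.2] op 0.1
delta tool [35.2 -0.6  5.2]
```

{"method": "apply_moves", "body": {"delta_pos": [[8, 0, 3], [8, 0, 0], [6, 0, 0], [5, 0, 0], [0, 0, 0]], "twist": [[-0.005, -0.003, -0.018], [0, 0, 0], [0, 0, 0], [0, 0, 0], [0, 0, 0]], "hand": [255, 255, 255, 255, 255]}}

```text
time: 11.38
tcp_pos: [504.7, 64.4, 82.8]
orientation: [-0.001, -0.684, 0.729, -0.001]
ft_force: [0.7, 0.3, -0.2]
opening: -0.3
```

Run:
```python
from t import *
tool([506,67,80]);snap('top','top2.png')
i=cv2.imread('pics/top2.png')
cv2.imwrite('pics/c2.png',cv2.resize(i[160:255,75:235],None,fx=5,fy=5,interpolation=cv2.INTER_CUBIC))
```

```text
t 11.3833 tcp [504.7  64.4  82.8] xdir deg -93.65 tilt z [-0.001 -0.003 -1.   ] F [ 0.7  0.3 -0.2] op -0.3
delta tool [-2.7 -1.1  2.8]
```

View pics/c2.png

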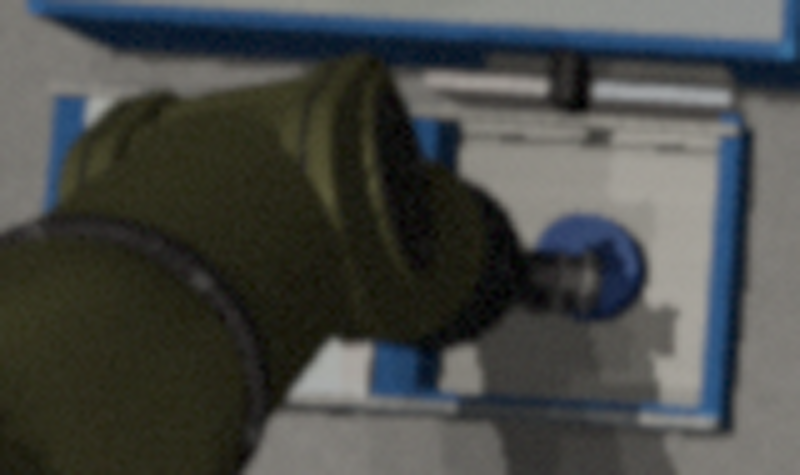

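Run:
```python
from t import *
a=px('top2.png',[504.7,64.4,83]);print(a,(a-[75,160]+.4)*5)
print(pt('top2.png',75+600/5-.4,160+265/5-.4,83))
snap('wrist','w5.png');tool(None)
```

```text
[178.  217.9] [517.  291.5]
[518.   24.9  83. ]
t 11.4833 tcp [505.   66.1  82.8] xdir deg -93.54 tilt z [-0.    -0.002 -1.   ] F [-0.5  0.1 -0.3] op 0.0
```

View pics/w5.png

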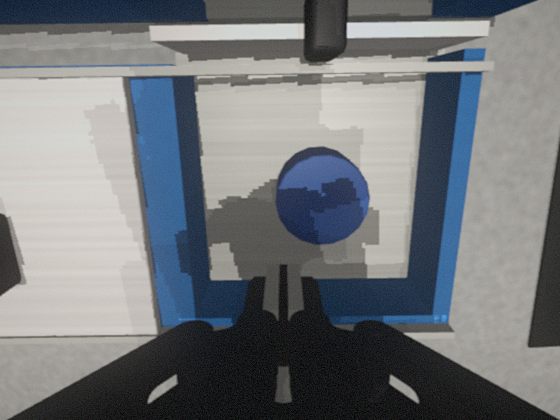

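Run:
```python
from t import *
M=R.from_euler('z',-3,degrees=True).as_matrix(); h=np.array([524.5,45.5,0])
for f,L in (('w4.png',[(155,150,66),(168,280,66),(24,216,104),(37,268,104),(70,203,104),(75,250,66)]),('w5.png',[(132,120,66),(155,300,66),(5,215,66),(20,265,66),(5,290,104)])):
    for u,v,z in L:
        p=pt(f,u,v,z); print(f,u,v,z,p,(M.T@(p-h)).round(1))
```

```text
w4.png 155 150 66 [566.1 132.3  66. ] [37.  88.9 66. ]
w4.png 168 280 66 [460.4 139.5  66. ] [-68.9  90.5  66. ]
w4.png 24 216 104 [532.8 213.8 104. ] [ -0.5 168.5 104. ]
w4.png 37 268 104 [494.6 215.1 104. ] [-38.7 167.8 104. ]
w4.png 70 203 104 [539.6 181.  104. ] [  8.  136.1 104. ]
w4.png 75 250 66 [491.7 209.4  66. ] [-41.3 162.   66. ]
w5.png 132 120 66 [573.4 132.7  66. ] [44.3 89.6 66. ]
w5.png 155 300 66 [476.2 138.   66. ] [-53.1  89.8  66. ]
w5.png 5 215 66 [530.4 206.8  66. ] [ -2.5 161.4  66. ]
w5.png 20 265 66 [502.1 206.9  66. ] [-30.8 160.   66. ]
w5.png 5 290 104 [506.9 186.4 104. ] [-25.  139.8 104. ]
```

Run:
```python
from t import *
s=robot.snapshot('wrist');T=np.array(s['tool_from_camera']);print(T.round(2));C=np.linalg.inv(T)
f=np.load('pics/w5.png.npz')['f']
for z in (0,-10,-19,-30,-50):
    p=C@[0,0,z,1]; print(z,(p[:2]/p[2]*f+[s['cx'],s['cy']]).round(1))
i=s['image'];cv2.imwrite('pics/c3.png',cv2.resize(i[200:400,0:420],None,fx=1.9,fy=1.9)[:,:,::-1])
snap('side','side2.png'); j=cv2.imread('pics/side2.png')
cv2.imwrite('pics/c4.png',np.hstack([cv2.resize(j[60:220,180:340],(560,560)),cv2.resize(cv2.imread('pics/side1.png')[100:180,200:310],(230,560))]))
```

```text
[[   1.     -0.     -0.      0.35]
 [   0.      0.95    0.3   -75.47]
 [   0.     -0.3     0.95 -167.07]
 [   0.      0.      0.      1.  ]]
0 [282.5 257.5]
-10 [282.5 266.4]
-19 [282.5 275.4]
-30 [282.4 287.8]
-50 [282.3 315.2]
```

View pics/c4.png

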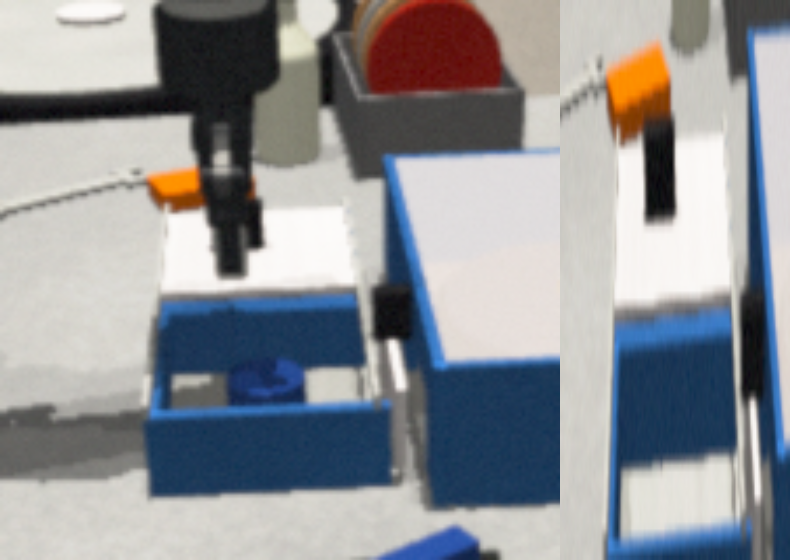

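Run:
```python
from t import *
M=R.from_euler('z',-3,degrees=True).as_matrix(); h=np.array([524.5,45.5,0])
k=lambda P:(((px('side2.png',P)-[180,60])*3.5).round(0))
print('tcp',[k([505,66,z]) for z in (83,95,105,120)])
for P in ([-20,164,66],[-20,164,104],[82,0,66],[82,0,104],[-70,89,66],[70,89,66],[-70,170,66]): print(P,k(M@P+h))
print(pt('side2.png',180+230/3.5,60+272/3.5,90))
tool(None)
```

```text
tcp [array([235., 307.]), array([234., 290.]), array([233., 276.]), array([232., 255.])]
[-20, 164, 66] [238. 246.]
[-20, 164, 104] [236. 198.]
[82, 0, 66] [391. 336.]
[82, 0, 104] [391. 284.]
[-70, 89, 66] [168. 290.]
[70, 89, 66] [364. 282.]
[-70, 170, 66] [172. 246.]
[503.7 107.9  90. ]
t 11.5833 tcp [505.1  67.2  82.7] xdir deg -93.45 tilt z [-0.    -0.002 -1.   ] F [ 0.3 -0.4 -0.5] op 0.3
```

{"method": "apply_moves", "body": {"delta_pos": [[0, 0, -25], [-20, 0, -20], [-36, 0, 0], [-36, 0, 0], [-36, 0, 0], [-30, 0, 0], [-12, 0, 0], [0, 0, 0], [0, 0, 0]], "twist": [[0, 0, 0], [0, 0, 0], [0, 0, 0], [0, 0, 0], [0, 0, 0], [0, 0, 0], [0, 0, 0], [0, 0, 0], [0, 0, 0]], "hand": [255, 255, 255, 255, 255, 255, 255, 255, 255]}}

```text
time: 12.33
tcp_pos: [514.0, 249.9, 128.9]
orientation: [0.0, -0.688, 0.726, 0.001]
ft_force: [-0.2, -1.1, -0.2]
opening: -0.2
```

Run:
```python
from t import *
tool([515,248,60])
```

```text
t 12.3333 tcp [514.  249.9 128.9] xdir deg -93.1 tilt z [-0.001  0.002 -1.   ] F [-0.2 -1.1 -0.2] op -0.2
delta tool [ 2.  -1.2 68.9]
```

{"method": "apply_moves", "body": {"delta_pos": [[0, 0, 20], [0, 0, 20], [0, 0, 10], [0, 0, 0], [0, 0, 0]], "twist": [[0, 0, 0], [0, 0, 0], [0, 0, 0], [0, 0, 0], [0, 0, 0]], "hand": [255, 255, 255, 255, 255]}}

```text
time: 12.75
tcp_pos: [514.8, 239.9, 78.0]
orientation: [-0.002, -0.685, 0.729, -0.001]
ft_force: [-0.9, 0.2, 0.1]
opening: -0.3
```

Run:
```python
from t import *
tool([515,248,60])
```

```text
t 12.75 tcp [514.8 239.9  78. ] xdir deg -93.6 tilt z [-0.001 -0.005 -1.   ] F [-0.9  0.2  0.1] op -0.3
delta tool [-8.1  0.3 18. ]
```

{"method": "apply_moves", "body": {"delta_pos": [[-5, 0, 5], [0, 0, 5], [0, 0, 2], [0, 0, 0]], "twist": [[0, 0, 0], [0, 0, 0], [0, 0, 0], [0, 0, 0]], "hand": [255, 255, 255, 255]}}

```text
time: 13.08
tcp_pos: [517.0, 243.0, 67.2]
orientation: [-0.001, -0.683, 0.73, -0.002]
ft_force: [0.1, 0.4, 1.4]
opening: -0.2
```

Run:
```python
from t import *
tool([515,248,60])
```

```text
t 13.0833 tcp [517.  243.   67.2] xdir deg -93.82 tilt z [ 0.002 -0.005 -1.   ] F [0.1 0.4 1.4] op -0.2
delta tool [-4.9  2.3  7.1]
```

{"method": "apply_moves", "body": {"delta_pos": [[4, 0, -1], [8, 0, 0], [10, 0, 0], [10, 0, 0]], "twist": [[0, 0, 0], [0, 0, 0], [0, 0, 0], [0, 0, 0]], "hand": [255, 255, 255, 255]}}

```text
time: 13.42
tcp_pos: [515.6, 214.3, 69.3]
orientation: [0.002, -0.685, 0.728, -0.001]
ft_force: [-0.3, 2.8, -0.7]
opening: -0.3
```

Run:
```python
from t import *
tool(None);snap('top','t3.png');snap('side','s3.png')
a=cv2.imread('pics/t3.png')[160:255,60:250];b=cv2.imread('pics/s3.png')[60:220,180:340]
a=cv2.resize(a,(400,200));b=cv2.resize(b,(400,400));w=snap('wrist','w6.png')['image'][:,:,::-1]
cv2.imwrite('pics/c5.png',np.hstack([np.vstack([b,a]),np.vstack([cv2.resize(w,(400,300)),np.zeros((300,400,3),np.uint8)])]))
```

```text
t 13.4167 tcp [515.6 214.3  69.3] xdir deg -93.49 tilt z [ 0.005  0.001 -1.   ] F [-0.3  2.8 -0.7] op -0.3
```

View pics/c5.png

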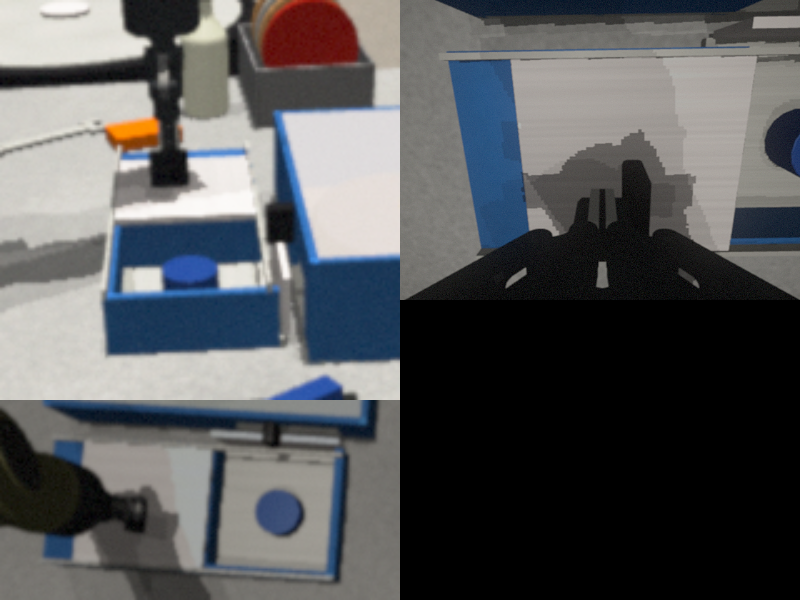

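Now the finger is against the handle and the door is moving, so the first pass went over the handle. I'll keep pushing.

{"method": "apply_moves", "body": {"delta_pos": [[8, 0, 0], [11, 0, 0], [11, 0, 0], [11, 0, 0], [11, 0, 0], [11, 0, 0], [11, 0, 0], [11, 0, 0], [11, 0, 0]], "twist": [[-0.005, 0, 0], [0, 0, 0], [0, 0, 0], [0, 0, 0], [0, 0, 0], [0, 0, 0], [0, 0, 0], [0, 0, 0], [0, 0, 0]], "hand": [255, 255, 255, 255, 255, 255, 255, 255, 255]}}

```text
time: 14.32
tcp_pos: [510.1, 111.8, 69.3]
orientation: [0.002, -0.686, 0.728, 0.001]
ft_force: [0.3, 2.9, -0.6]
opening: -0.1
```

Run:
```python
from t import *
tool([506,67,68])
```

```text
t 14.3167 tcp [510.1 111.8  69.3] xdir deg -93.42 tilt z [ 0.002  0.004 -1.   ] F [ 0.3  2.9 -0.6] op -0.1
delta tool [44.9  1.4  1.1]
```

{"method": "apply_moves", "body": {"delta_pos": [[8, 0, 0], [8, 0, 0], [7, 0, 0], [6, 0, 0], [4, 0, 0], [3, 0, 0]], "twist": [[0, 0, 0], [0, 0, 0], [0, 0, 0], [0, 0, 0], [0, 0, 0], [0, 0, 0]], "hand": [255, 255, 255, 255, 255, 255]}}

```text
time: 14.82
tcp_pos: [507.9, 68.0, 69.3]
orientation: [0.002, -0.684, 0.729, 0.0]
ft_force: [0.9, 2.0, 0.3]
opening: -0.2
```

{"method": "apply_moves", "body": {"delta_pos": [[3, 0, 0], [3, 0, 0], [2, 0, 0], [2, 0, 0]], "twist": [[0, 0, 0], [0, 0, 0], [0, 0, 0], [0, 0, 0]], "hand": [255, 255, 255, 255]}}

```text
time: 15.15
tcp_pos: [507.9, 67.5, 69.5]
orientation: [0.007, -0.688, 0.726, 0.004]
ft_force: [-0.4, 5.2, 0.1]
opening: 0.0
```

{"method": "apply_moves", "body": {"delta_pos": [[-8, 0, 0], [-2, 0, -15], [0, 0, -30], [0, 0, -30], [0, 0, -10], [0, 0, 0], [0, 0, 0]], "twist": [[0, 0, 0], [0, 0, 0], [0, 0, 0], [0, 0, 0], [0, 0, 0], [0, 0, 0], [0, 0, 0]], "hand": [255, 255, 255, 255, 255, 255, 255]}}

```text
time: 15.73
tcp_pos: [502.3, 73.6, 155.6]
orientation: [-0.001, -0.687, 0.727, 0.005]
ft_force: [1.0, 0.5, 0.3]
opening: 0.0
```

Run:
```python
from t import *
tool([602,-4,150]);w=snap('wrist','w7.png')['image'][:,:,::-1]
t=snap('top','t4.png')['image'][160:255,60:250,::-1]
cv2.imwrite('pics/c6.png',np.vstack([w,cv2.resize(t,(360,180))[:, :360].repeat(1,0) if 0 else np.pad(cv2.resize(t,(360,180)),((0,0),(0,200),(0,0)))]))
M=R.from_euler('z',-3,degrees=True).as_matrix(); h=np.array([524.5,45.5,0])
print('shut outer handle predicted',px('w7.png',M@[-20,0,104]+h),'inner',px('w7.png',M@[82,0,104]+h))
```

```text
t 15.7333 tcp [502.3  73.6 155.6] xdir deg -93.2 tilt z [-0.009  0.006 -1.   ] F [1.  0.5 0.3] op 0.0
delta tool [  71.9 -103.9    4.2]
shut outer handle predicted [326.8 216.4] inner [332.9  34.2]
```

View pics/c6.png

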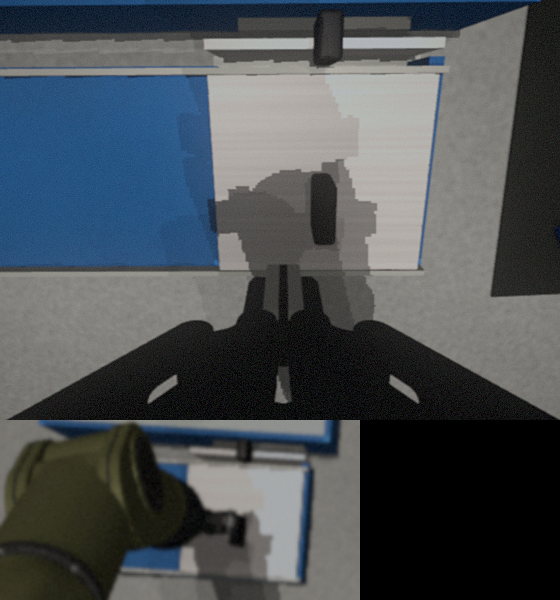

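{"method": "apply_moves", "body": {"delta_pos": [[10, -14, 0], [18, -26, 0], [18, -26, 0], [14, -22, 0], [8, -10, 0], [0, 0, 0], [0, 0, 0], [0, 0, 0]], "twist": [[0.009, 0.006, 0], [0, 0, 0], [0, 0, 0], [0, 0, 0], [0, 0, 0], [0, 0, 0], [0, 0, 0], [0, 0, 0]], "hand": [255, 255, 255, 255, 255, 255, 255, 255]}}

```text
time: 16.5
tcp_pos: [596.4, -8.6, 143.8]
orientation: [-0.009, -0.687, 0.726, 0.003]
ft_force: [0.0, 0.8, 0.5]
opening: -0.1
```

Run:
```python
from t import *
tool([602,-4,69])
```

```text
t 16.5 tcp [596.4  -8.6 143.8] xdir deg -93.14 tilt z [-0.018 -0.008 -1.   ] F [0.  0.8 0.5] op -0.1
delta tool [-5.5 -6.7 74.6]
```

{"method": "apply_moves", "body": {"delta_pos": [[-2, -6, 0], [0, 0, 0], [0, 0, 18], [0, 0, 18], [0, 0, 12], [0, 0, 0], [0, 0, 0]], "twist": [[0.017, -0.009, 0], [0, 0, 0], [0, 0, 0], [0, 0, 0], [0, 0, 0], [0, 0, 0], [0, 0, 0]], "hand": [255, 255, 255, 255, 255, 255, 255]}}

```text
time: 17.08
tcp_pos: [599.3, 0.1, 94.7]
orientation: [0.001, -0.691, 0.723, 0.002]
ft_force: [-0.7, 0.4, -0.1]
opening: -0.1
```

Run:
```python
from t import *
tool([602,-4,69])
```

```text
t 17.0833 tcp [5.993e+02 1.000e-01 9.470e+01] xdir deg -92.65 tilt z [-0.001  0.004 -1.   ] F [-0.7  0.4 -0.1] op -0.1
delta tool [ 4.  -2.9 25.7]
```

{"method": "apply_moves", "body": {"delta_pos": [[2, -2, 8], [0, 0, 10], [0, 0, 4], [0, 0, 2], [0, 0, 0], [0, 0, 0]], "twist": [[0, 0.004, 0.006], [0, 0, 0], [0, 0, 0], [0, 0, 0], [0, 0, 0], [0, 0, 0]], "hand": [255, 255, 255, 255, 255, 255]}}

```text
time: 17.58
tcp_pos: [602.4, -0.7, 70.8]
orientation: [0.001, -0.689, 0.725, -0.001]
ft_force: [0.5, 0.4, 0.0]
opening: 0.0
```

Run:
```python
from t import *
tool([609,163,69])
```

```text
t 17.5833 tcp [602.4  -0.7  70.8] xdir deg -92.92 tilt z [ 0.002  0.001 -1.   ] F [0.5 0.4 0. ] op 0.0
delta tool [-163.9    1.8    2. ]
```

{"method": "apply_moves", "body": {"delta_pos": [[-6, 0, 1], [-8, 0, 0], [-10, 0, 0], [-11, 0, 0], [-11, 0, 0], [-11, 0, 0], [-11, 0, 0]], "twist": [[0, 0, 0], [0, 0, 0], [0, 0, 0], [0, 0, 0], [0, 0, 0], [0, 0, 0], [0, 0, 0]], "hand": [255, 255, 255, 255, 255, 255, 255]}}

```text
time: 18.17
tcp_pos: [606.4, 67.4, 70.4]
orientation: [-0.001, -0.687, 0.727, -0.003]
ft_force: [0.2, -2.9, 0.1]
opening: -0.5
```

Run:
```python
from t import *
tool([609,159,69])
```

```text
t 18.1667 tcp [606.4  67.4  70.4] xdir deg -93.24 tilt z [ 0.003 -0.005 -1.   ] F [ 0.2 -2.9  0.1] op -0.5
delta tool [-91.7   2.6   1. ]
```

Contact force is −2.9 N in y, so the inner door is moving.

{"method": "apply_moves", "body": {"delta_pos": [[-8, 0, 0], [-11, 0, 0], [-11, 0, 0], [-11, 0, 0], [-11, 0, 0], [-11, 0, 0], [-9, 0, 0], [-6, 0, 0]], "twist": [[0, 0, 0], [0, 0, 0], [0, 0, 0], [0, 0, 0], [0, 0, 0], [0, 0, 0], [0, 0, 0], [0, 0, 0]], "hand": [255, 255, 255, 255, 255, 255, 255, 255]}}

```text
time: 18.83
tcp_pos: [610.9, 156.8, 70.4]
orientation: [-0.0, -0.688, 0.726, -0.003]
ft_force: [0.4, -2.1, 0.9]
opening: 0.1
```

Run:
```python
from t import *
tool([609,159,69])
```

```text
t 18.8333 tcp [610.9 156.8  70.4] xdir deg -93.04 tilt z [ 0.003 -0.004 -1.   ] F [ 0.4 -2.1  0.9] op 0.1
delta tool [-2.2  2.   1.4]
```

{"method": "apply_moves", "body": {"delta_pos": [[-4, 0, 0], [-3, 0, 0], [-3, 0, 0], [-3, 0, 0]], "twist": [[0, 0, 0], [0, 0, 0], [0, 0, 0], [0, 0, 0]], "hand": [255, 255, 255, 255]}}

```text
time: 19.17
tcp_pos: [611.1, 163.0, 70.4]
orientation: [-0.005, -0.687, 0.727, -0.006]
ft_force: [-1.0, -5.0, 3.3]
opening: 0.1
```

{"method": "apply_moves", "body": {"delta_pos": [[8, 0, 0], [6, 0, -12], [0, 0, -30], [0, 0, -35], [0, 0, -20], [25, 0, 0], [35, 0, 0], [35, 0, 0], [35, 0, 0], [35, 0, 0], [35, 0, 0], [35, 0, 0], [25, 0, 0], [0, 0, 0], [0, 0, 0]], "twist": [[0, 0, 0], [0, 0, 0], [0, 0, 0], [0, 0, 0], [0, 0, 0], [0, 0, 0], [0, 0, 0], [0, 0, 0], [0, 0, 0], [0, 0, 0], [0, 0, 0], [0, 0, 0], [0, 0, 0], [0, 0, 0], [0, 0, 0]], "hand": [255, 255, 255, 255, 255, 255, 255, 255, 255, 255, 255, 255, 255, 255, 255]}}

```text
time: 20.42
tcp_pos: [599.2, -111.7, 184.8]
orientation: [0.008, -0.689, 0.724, -0.004]
ft_force: [-0.4, 1.5, 0.1]
opening: 0.2
```

Run:
```python
from t import *
tool(None);snap('top','t5.png')
M=R.from_euler('z',-3,degrees=True).as_matrix(); h=np.array([524.5,45.5,0])
i=cv2.imread('pics/t5.png')
k=(i.max(2)<45).astype(np.uint8)
n,l,st,c=cv2.connectedComponentsWithStats(k)
for j in range(1,n):
    if st[j,4]>15 and 75<c[j][0]<240 and 140<c[j][1]<250:
        p=pt('t5.png',*c[j],95);print(st[j],c[j].round(1),(M.T@(p-h)).round(1))
print(px('t5.png',M@[82,140,95]+h),px('t5.png',M@[-20,0,95]+h))
cv2.imwrite('pics/c7.png',cv2.resize(i[140:255,60:250],None,fx=4,fy=4))
```

```text
t 20.4167 tcp [ 599.2 -111.7  184.8] xdir deg -92.81 tilt z [ 0.017  0.005 -1.   ] F [-0.4  1.5  0.1] op 0.2
[126 167  13  12  88] [131.8 171.6] [ 82.7 135.5  95. ]
[130.  171.7] [184.4 217.6]
```

Run:
```python
from t import *
M=R.from_euler('z',-3,degrees=True).as_matrix(); h=np.array([524.5,45.5,0])
snap('side','s6.png')
for f in ('s6.png','t5.png'):
    i=cv2.imread('pics/'+f);a=px(f,M@[-20,0,85]+h);print(f,a);u,v=a.astype(int)
    k=(i.max(2)<60)[v-16:v+17,u-18:u+19]
    print('\n'.join(''.join('#' if x else '.' for x in r) for r in k))
```

```text
s6.png [247.4 150.5]
.....................................
.....................................
.....................................
.....................................
.....................................
.....................................
.....................................
.....................................
.....................................
.....................................
...........#.#############...........
...........###############...........
...........###############...........
...........###############...........
...........###############...........
...........###############...........
...........###############...........
...........###############...........
...........###############...........
...........###############...........
...........###############...........
...........################..........
...........################..........
...........################..........
...........###############...........
.....................................
.....................................
.....................................
...............
[... 749 characters left out ...]
................
.....................................
.....................................
.....................................
.....................................
.....................................
.....................................
.....................................
.....................................
.....................................
.....................................
.....................................
.....................................
.....................................
.....................................
.....................................
.....................................
.....................................
.....................................
```

The side view shows the outer handle within about 1–2 px of its predicted shut position. The inner handle is at about 136–140 mm. Handing in.

```bash
python3 -c "
from plant import robot
print(robot.sign_off())"
```

```text
the job is handed in; nothing more can be done
None
```

I set the round blank upright on the chamber floor, pushed the outer door shut to its stop, then pushed the inner door open to its stop. I handed the job in at about 20.5 s, with the arm clear of everything. `sign_off` gives no verdict.

**Last checks:**
- **Blank:** it was seen standing at about hatch (3, -5) mm after release, and upright in the last view while the outer door was still closing. Once the cover was shut it could not be seen again.
- **Outer door:** the push ended against a firm stop (about 5 N), and the final side view shows the handle where it should be when shut. The arm or gripper hid it from the top camera, so that view could not confirm it.
- **Inner door:** the push ended against a firm stop (about 5 N). The top camera puts the handle at y ≈ 136 mm, probably a few mm low because the side of the plate is counted too.

**What went wrong or disagreed:**
- **Outer door, first push:** it passed over the handle and did not move the door. The fingertips seemed to sit about 20 mm above the TCP when shut, which the interface text does not suggest. I repeated the push 14 mm lower and it worked.
- **Grip on the blank:** the gripper read about 51 mm on the 54 mm blank. The wrist picture showed it held properly.
- **Picture limit:** my last picture request was refused because the limit of 12 views was reached. I did the final checks by image code instead.

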